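Feed one sample-jar cap from the plunger dispenser

ROBOT

A 7-joint arm with a two-finger parallel gripper is mounted at the origin on the work surface. World frame = base frame: x ahead of the robot, y to its left, z up, the work surface at z = 0. Lengths are in m, angles in rad, forces in N, time in s.
With the tool pointing down it reaches from about 0.4 to 0.85 m from the base axis. Payload 6.9 kg.
Tool frame: the origin (TCP) lies at the very end of the fingers, on their centre line; the grasp point (between the pads) lies 19 mm behind it; z points along the fingers, y is the line along which they close (so a half turn about z gives the same grasp; the last joint's range is limited). The gripper opens to 85 mm and grips with 20 to 120 N. Pads are 22 mm wide; open, the fingers measure 114 mm over their backs; the gripper's body (76 mm by 85 mm) begins 54 mm behind the grasp point. The pads swing forward as they close: fully open they stand 13 mm farther back than shut.
Start: joints at [-1.083, 0.507, -0.238, 1.5, 0.126, 1.149, -0.155], TCP at [0.233, 0.58, 0.231] pointing down, gripper open.
Joint ranges: [-3.08, 3.08], [-0.24, 2.05], [-1.43, 1.35], [0, 2.5], [-1.52, 4.66], [0.17, 1.96], [-2.89, 2.89]. Speed limits (rad/s): [2.39, 2.39, 3.14, 3.14, 3.14, 3.14, 3.14].

INTERFACE

Orientations are given as [roll, pitch, yaw] about the fixed x, y, z axes, in that order (R = Rz(yaw) Ry(pitch) Rx(roll)).
In Python, from cell import telemetry, optics, r gives the robot as it stands.
- The arm moves only by the shell command python3 -m creep 'ROWS'. ROWS is JSON, a list of rows, each an object with "xyz": the shift along the world's x, y, z in m, a list of three; "roll": the turn about the world's z in rad; "gripper": the closure, from 0 (fully open) to 1 (shut). A call has 1 to 12 rows; each row is the pose to reach, as a shift and turn from the pose commanded when the call began; what a row does not reach only later rows make up. A row lasts 1/12 s, in which the tool goes at most 41.7 mm and 7.16 degrees, less where a joint would pass 70% of its speed; a pose out of reach is approached as far as the arm can. A call with a gripper value outside its range is refused whole. The fingers move at their own pace and stop on an object; the grip force is fixed at half the most. Time passes only in rows, so rows that repeat a pose let the fingers close. It gives the time, the measured TCP pose, the force, the opening and the grip force at its end, in the units of the state.
- telemetry.observe(): the state, without advancing time (a new reading comes with each control period).
- optics.read_camera(name): name is "scene" or "side" or "wrist"; returns the picture (480x640x3 uint8, blue, green, red); there is no depth.
- optics.camera_params(name): a dict with "intrinsics" (3x3 intrinsics, pixels), "origin" and "attitude" of the camera in the world; the wrist camera has in their place "tool_from_camera" (4x4, takes a point from camera to tool coordinates, whose origin is the TCP and whose axes are the flange's). Camera axes: x right, y down, z forward; pixel columns grow to the right and rows downward; lengths in m; the calibration is good to about 2 mm. A picture is of the moment at which its call begins: read the wrist's pose just before it. camera_params takes no time and is no camera call.
- r.hand_in(): hands the job in; it is judged then, once.
The state is a dict: "t": time; "q": joint angles; "qd": joint speeds; "joint_torque": joint torques, N m; "position": TCP position; "eef_rot": TCP orientation; "force": force on the tool from outside, world axes, zero at the start; "wrist_torque": the same for the moment, N m; "width": finger opening in m; "grasp_force": force on a finger pad.
Only numpy, scipy, OpenCV 4.12 (cv2) and the standard library are available. Lean on these libraries where they do the work, as an engineer would, in place of code of your own. Each camera call takes 0.05 s, during which the arm holds its last target. There are 200 camera calls.

TASK

Press the dispenser's blue plunger all the way down once, so that it ejects a single red jar cap onto the bench, and let the plunger come back up. Then push the ejected cap aside along the bench until it lies wholly on the round blue mat. Never lift the cap, leave the other caps in the dispenser, and do not disturb the bottle, the beaker or the knobbed lid.

Things in the scene. Friction and masses are not known exactly. Their poses are not given: they have to be found in the camera images.
- dispenser: Fixed cap dispenser on the bench, 137 long (x) x 55 wide (y) mm. Origin on the bench under the centre of its clear square magazine (52 x 52, 42 high, walls 3, open top and open bottom, holding a stack of three caps). +x points to the white housing behind (reaches x = +110 mm, 36 high); the outlet slot (16 high) is in the front, -x, wall at x = -26 mm (corner posts to -30). The whole dispenser is below 70 mm high.
- plunger (a joint): Plunger travel, 0 = up, 0.028 m = fully down. A spring returns it: about 2 N at the start, 5 N at the bottom, plus a damping drag of 15 N per m/s. It drives a steel ejector blade (10 high, 30 wide) 2.5 mm forward, along the dispenser's -x, for each mm of travel; a full press pushes the lowest cap out so that its centre ends at about x = -69 mm in the dispenser's frame (further if pressed fast). The blade draws back as the plunger rises and the next cap drops down.
- plunger_top (a point): Centre of the top of the blue round plunger head (32 diameter, 8 thick), which stands on a steel stem at x = +75 mm of the dispenser; 68 mm above the bench when up, 40 mm when down. It moves with the plunger.
- outlet (a point): Point on the bench 70 mm in front (-x) of the dispenser's origin, about where the ejected cap's centre comes to rest.
- cap_1: Lowest red cap of the stack, the one to be ejected: a solid flat disc 44 diameter, 12 high, 16 to 28 g, red with an orange disc on its top face. Origin at the centre of its underside, z up.
- cap_2: Second red cap, same size, starts lying on cap_1 (underside 12 mm up); drops to the bench inside the magazine after the press.
- cap_3: Third red cap, same size, on top of cap_2 (underside 24 mm up at the start, 12 mm after the press).
- mat_blue: Round blue printed mat, 100 diameter, 0.6 mm thick and with no edge to catch on (contact is with the bench itself). The target. Origin at its centre. It lies 105 to 155 mm to the left or the right of the outlet.
- mat_yellow: Round yellow mat, same size, on the other side of the outlet. Not the target.
- sample_bottle: Bystander: amber bottle, 48 diameter, 95 high, standing beside the housing. Origin at the centre of its underside.
- beaker: Bystander: glass beaker, 56 diameter, 70 high, standing on the other side of the housing. Origin at the centre of its underside.
- bath_lid: Bystander: grey round lid, 68 diameter, 7 thick, with a red knob (20 diameter, top 38 mm above the bench), lying about 190 mm in front of the dispenser's origin, towards the robot. Origin at the centre of its underside.
Things that resemble listed ones, but are neither listed nor needed, are in the scene too. What is shaped like the cap_3 but green is not meant.

How it is judged:
By the outcome, as a careful person would: the job done as asked, in the order asked, and still so for the second after the job is handed in, with the robot touching nothing.
It also fails if it takes over 54 s, if anything falls off the work surface, if the arm or the gripper's body presses on something with over 40 N, if the wrist force passes 120 N, or if a joint passes its speed limit or range.

## Working session

There is one attempt and no reset: what is moved stays moved. The work goes in short steps, Python scripts to look and compute and a shell command to move; the robot and the scene stay as the last step left them, time stands still between calls to the robot, and variables do not carry over. Pictures are saved under pics/ and viewed, at most 10 in all, crops included, and the job is handed in when it is done.

```bash
mkdir -p pics; ls; python3 - <<'E'
from cell import telemetry, optics, r
import cv2, numpy as np
s=telemetry.observe(); print(s['t'],s['position'],s['eef_rot'],s['width'])
for n in('scene','side'):
    cv2.imwrite(f'pics/{n}0.png',optics.read_camera(n)); p=optics.camera_params(n); print(n,{k:np.round(v,4).tolist() for k,v in p.items()})
E
```

```text
pics
0.0 [0.23337781 0.57926265 0.23044109] [-3.13984413e+00  1.08759016e-04  2.75878569e+00] 0.08568288839100535
scene {'intrinsics': [[551.5169, 0.0, 319.5451], [0.0, 551.5169, 240.597], [0.0, 0.0, 1.0]], 'origin': [1.0362, -0.2484, 0.828], 'attitude': [-2.5473, -0.0124, 0.9848]}
side {'intrinsics': [[501.8148, 0.0, 324.1442], [0.0, 501.8148, 232.3741], [0.0, 0.0, 1.0]], 'origin': [0.3685, 0.4932, 0.5604], 'attitude': [-2.3512, 0.0188, -2.7183]}
```

View pics/scene0.png

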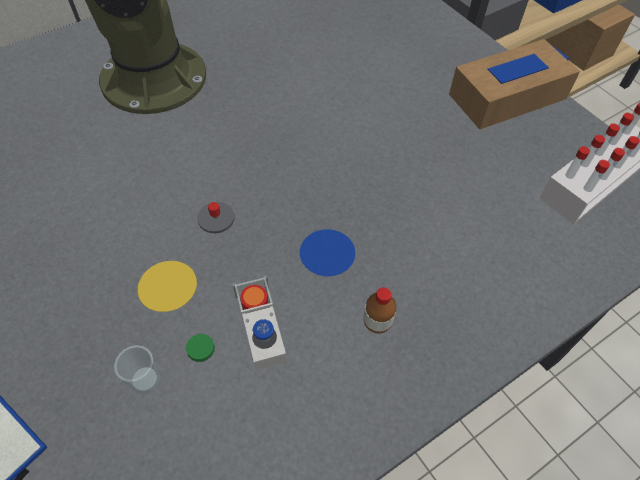

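View pics/side0.png

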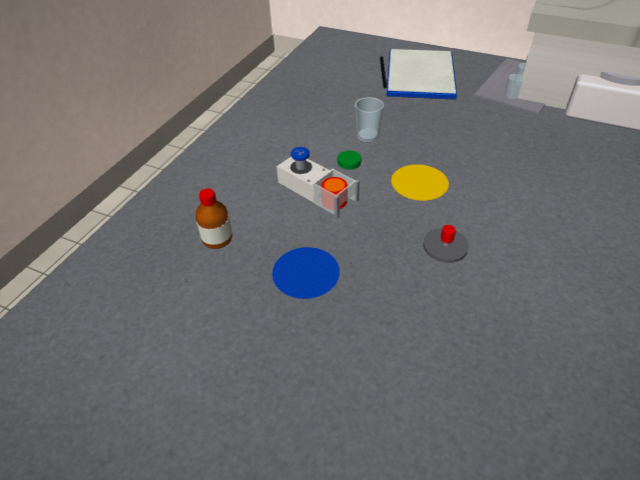

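The scene view shows the dispenser with its magazine at (253,295) and its plunger at (263,328). The blue mat is at (328,252), yellow at (167,286), the lid at (216,216), the bottle at (380,312), the beaker at (134,363) and a green decoy at (200,347). The side view has the plunger at (300,154), the orange cap top at (335,187) and the blue mat at (306,272).

```bash
cat > h.py <<'E'
from cell import telemetry, optics, r
import cv2, numpy as np
from scipy.spatial.transform import Rotation as Ro
def ray(n,px):
    p=optics.camera_params(n); R=Ro.from_euler('xyz',p['attitude']).as_matrix()
    return np.array(p['origin']),R@np.linalg.inv(p['intrinsics'])@np.array([*px,1.])
def onz(n,px,z):
    o,d=ray(n,px); return o+d*(z-o[2])/d[2]
def blob(im,lo,hi,box):
    x0,y0,x1,y1=box; h=cv2.cvtColor(im,cv2.COLOR_BGR2HSV)
    m=np.zeros(h.shape[:2],np.uint8); m[y0:y1,x0:x1]=cv2.inRange(h,lo,hi)[y0:y1,x0:x1]
    cs,_=cv2.findContours(m,cv2.RETR_EXTERNAL,cv2.CHAIN_APPROX_NONE)
    c=max(cs,key=cv2.contourArea); return cv2.fitEllipse(cv2.convexHull(c)) ,cv2.contourArea(c)
E
python3 - <<'E'
from h import *
B=((105,120,60),(125,255,255));O=((5,150,120),(14,255,255));Y=((20,150,100),(32,255,255))
R=((0,150,80),(4,255,255));G=((0,0,60),(180,60,110))
for n,items in {'scene':[('mat',B,(290,220,365,285),0),('plunger',B,(248,312,280,345),.066),('orange',O,(235,280,275,312),.036),('yel',Y,(130,255,205,320),0),('knob',R,(203,198,226,220),.034),('bcap',R,(370,285,395,305),.09)],
 'side':[('mat',B,(260,240,350,305),0),('plunger',B,(285,142,315,165),.066),('orange',O,(318,172,352,200),.036),('yel',Y,(380,160,455,205),0),('knob',R,(438,222,460,245),.034),('bcap',R,(195,185,220,206),.09)]}.items():
    im=cv2.imread(f'pics/{n}0.png')
    for k,c,b,z in items:
        try:
            e,a=blob(im,*c,b); print(n,k,np.round(e[0],1),np.round(e[1],1),a,np.round(onz(n,e[0],z),4))
        except Exception as ex: print(n,k,ex)
print('beaker',onz('scene',(145,380),0),onz('side',(368,135),0))
a=cv2.imread('pics/scene0.png')[270:370,220:300];b=cv2.imread('pics/side0.png')[140:220,270:370]
cv2.imwrite('pics/crop0.png',np.hstack([cv2.resize(a,(384,480)),cv2.resize(b,(400,480)) ]))
E
```

```text
scene mat [327.1 252.3] [46.7 55.3] 1970.0 [0.6041 0.0669 0.    ]
scene plunger [262.9 329.4] [19.8 20.4] 298.5 [ 0.7    -0.1159  0.066 ]
scene orange [253.3 295.8] [18.7 21. ] 287.0 [ 0.6271 -0.0939  0.036 ]
scene yel [166.7 285.7] [48.4 59.7] 2205.5 [ 0.5105 -0.2009  0.    ]
scene knob [213.8 209.1] [11.4 14.9] 117.0 [ 0.4334 -0.0652  0.034 ]
scene bcap [383.  295.7] [15.1 17. ] 181.5 [0.7622 0.0598 0.09  ]
side mat [305.5 272.5] [51.5 67.8] 2680.0 [0.6013 0.0687 0.    ]
side plunger [299.8 153.3] [14.2 18.5] 188.5 [ 0.6964 -0.1132  0.066 ]
side orange [334.  184.4] [13.8 21. ] 211.0 [ 0.6262 -0.0943  0.036 ]
side yel [419.5 182.1] [35.5 57.5] 1549.5 [ 0.5082 -0.1989  0.    ]
side knob [447.6 233.5] [14.7 19.6] 191.0 [ 0.4271 -0.0573  0.034 ]
side bcap [206.8 196.7] [16.2 18.1] 209.5 [0.7578 0.0636 0.09  ]
beaker [ 0.64482227 -0.29923075  0.        ] [ 0.643161   -0.30100926  0.        ]
```

View pics/crop0.png

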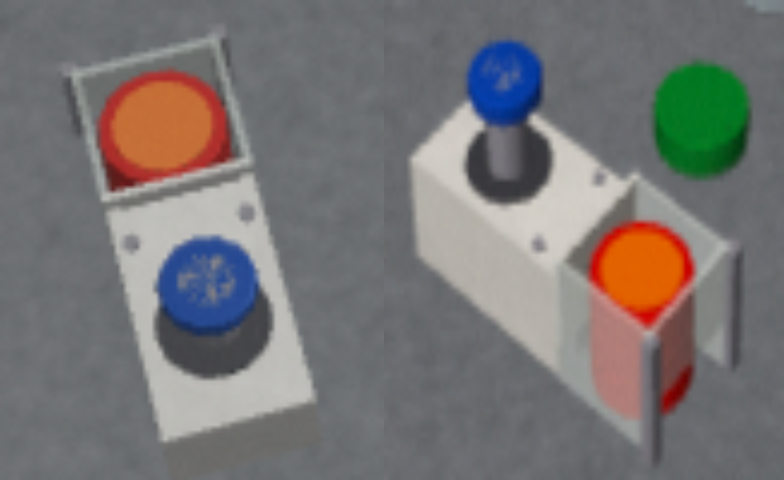

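Both views agree. The plunger is at about (0.698,-0.114), the magazine at (0.626,-0.094), the outlet at about (0.559,-0.075) and the blue mat at about (0.603,0.068). The red cap stack is the one inside the clear magazine, since the green disc is a decoy and the red knob and bottle cap are not caps. I'll move above the plunger now.

```bash
python3 -m creep '[{"xyz":[0.02,-0.03,0],"roll":-0.12,"gripper":1},{"xyz":[0.04,-0.06,0],"roll":-0.24,"gripper":1},{"xyz":[0.06,-0.09,0],"roll":-0.36,"gripper":1},{"xyz":[0.08,-0.12,0],"roll":-0.48,"gripper":1},{"xyz":[0.1,-0.15,0],"roll":-0.6,"gripper":1},{"xyz":[0.12,-0.18,0],"roll":-0.72,"gripper":1},{"xyz":[0.14,-0.21,0],"roll":-0.84,"gripper":1},{"xyz":[0.16,-0.24,0],"roll":-0.96,"gripper":1},{"xyz":[0.18,-0.27,0],"roll":-1.08,"gripper":1},{"xyz":[0.2,-0.3,0],"roll":-1.2,"gripper":1},{"xyz":[0.22,-0.33,0],"roll":-1.32,"gripper":1},{"xyz":[0.24,-0.36,0],"roll":-1.44,"gripper":1}]'
```

```text
t: 1.1
position: [0.4739, 0.2181, 0.2312]
eef_rot: [-3.141, 0.0, 1.313]
force: [0.2, 0.4, 0.1]
width: 0.0
grasp_force: 0.0
```

```bash
python3 -m creep '[{"xyz":[0.0204,-0.0302,-0.01],"roll":-0.02,"gripper":1},{"xyz":[0.0408,-0.0604,-0.02],"roll":-0.02,"gripper":1},{"xyz":[0.0612,-0.0906,-0.03],"roll":-0.02,"gripper":1},{"xyz":[0.0816,-0.1208,-0.04],"roll":-0.02,"gripper":1},{"xyz":[0.102,-0.151,-0.05],"roll":-0.02,"gripper":1},{"xyz":[0.1224,-0.1812,-0.06],"roll":-0.02,"gripper":1},{"xyz":[0.1428,-0.2114,-0.07],"roll":-0.02,"gripper":1},{"xyz":[0.1632,-0.2416,-0.08],"roll":-0.02,"gripper":1},{"xyz":[0.1836,-0.2718,-0.09],"roll":-0.02,"gripper":1},{"xyz":[0.204,-0.302,-0.1],"roll":-0.02,"gripper":1},{"xyz":[0.224,-0.332,-0.11],"roll":-0.02,"gripper":1},{"xyz":[0.224,-0.332,-0.11],"roll":-0.02,"gripper":1}]'; python3 - <<'E'
from h import *
s=telemetry.observe();im=optics.read_camera('wrist');p=optics.camera_params('wrist')
T=np.array(p['tool_from_camera']);K=np.array(p['intrinsics']);Rt=Ro.from_euler('xyz',s['eef_rot']).as_matrix()
h=cv2.cvtColor(im,cv2.COLOR_BGR2HSV)
def proj(w):
    c=np.linalg.inv(T)@np.array([*(Rt.T@(np.array(w)-s['position'])),1]); u=K@c[:3]; return u[:2]/u[2]
o=s['position']+Rt@T[:3,3]
print(s['position'],'pred',proj([.698,-.1145,.068]),proj([.6265,-.094,.036]))
m=cv2.inRange(h,(105,120,60),(125,255,255))
for c in cv2.findContours(m,0,1)[0]:
    if cv2.contourArea(c)>100:
        e=cv2.fitEllipse(cv2.convexHull(c));d=Rt@T[:3,:3]@np.linalg.inv(K)@np.array([*e[0],1]); print(e, o+d*(.068-o[2])/d[2])
cv2.imwrite('pics/w1.png',im)
E
```

```text
t: 2.1
position: [0.6978, -0.1214, 0.1177]
eef_rot: [-3.14, 0.006, 1.291]
force: [-0.5, -0.5, -1.0]
width: -0.0002
grasp_force: 0.0
[ 0.69780896 -0.12143083  0.11774321] pred [317.71200852 253.00916075] [206.66547492 235.26915428]
((316.89898681640625, 256.0985107421875), (52.084720611572266, 52.847381591796875), 84.99512481689453) [ 0.69700344 -0.11623776  0.068     ]
((88.01008605957031, -9.201618194580078), (151.5801544189453, 193.24691772460938), 150.29495239257812) [0.63208333 0.04011423 0.068     ]
```

View pics/w1.png

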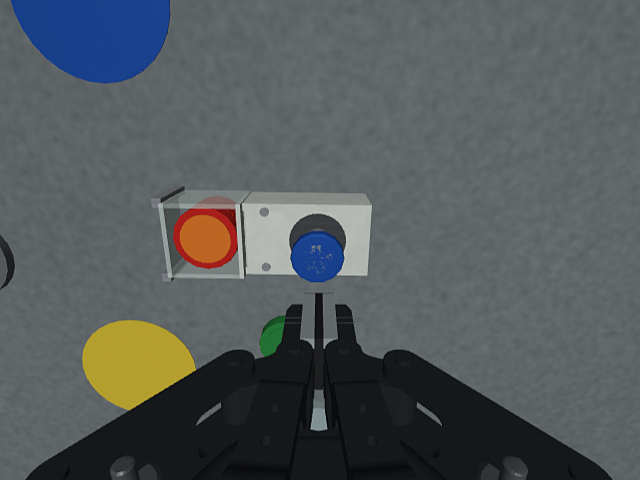

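The wrist view shows the blue plunger at (317,256), just ahead of the closed fingers, with the red stack at (206,237). Its measured position agrees with the scene estimate to within 2 mm. I'll come down to just above it and let the arm settle.

```bash
python3 -m creep '[{"xyz":[0,0,-0.015],"roll":0,"gripper":1},{"xyz":[0,0,-0.03],"roll":0,"gripper":1},{"xyz":[0,0,-0.044],"roll":0,"gripper":1},{"xyz":[0,0,-0.044],"roll":0,"gripper":1},{"xyz":[0,0,-0.044],"roll":0,"gripper":1}]'
```

```text
t: 2.57
position: [0.6967, -0.1111, 0.0766]
eef_rot: [-3.139, -0.0, 1.3]
force: [-0.4, 0.1, 0.4]
width: 0.0
grasp_force: 0.0
```

```bash
python3 -m creep '[{"xyz":[0,-0.004,0],"roll":0,"gripper":1},{"xyz":[0,-0.004,-0.005],"roll":0,"gripper":1},{"xyz":[0,-0.004,-0.009],"roll":0,"gripper":1},{"xyz":[0,-0.004,-0.013],"roll":0,"gripper":1},{"xyz":[0,-0.004,-0.017],"roll":0,"gripper":1},{"xyz":[0,-0.004,-0.021],"roll":0,"gripper":1},{"xyz":[0,-0.004,-0.025],"roll":0,"gripper":1},{"xyz":[0,-0.004,-0.029],"roll":0,"gripper":1},{"xyz":[0,-0.004,-0.033],"roll":0,"gripper":1},{"xyz":[0,-0.004,-0.035],"roll":0,"gripper":1},{"xyz":[0,-0.004,-0.035],"roll":0,"gripper":1},{"xyz":[0,-0.004,-0.035],"roll":0,"gripper":1}]'
```

```text
t: 3.57
position: [0.6979, -0.1167, 0.0427]
eef_rot: [3.14, 0.0, 1.299]
force: [0.5, -1.7, 4.8]
width: 0.0005
grasp_force: 2.3
```

```bash
python3 -m creep '[{"xyz":[0,0,-0.001],"roll":0,"gripper":1},{"xyz":[0,0,-0.002],"roll":0,"gripper":1},{"xyz":[0,0,-0.002],"roll":0,"gripper":1}]'
```

```text
t: 3.82
position: [0.6979, -0.1167, 0.0408]
eef_rot: [3.14, 0.0, 1.299]
force: [0.6, -1.1, 5.2]
width: 0.0001
grasp_force: 2.4
```

```bash
python3 -m creep '[{"xyz":[0,0,-0.001],"roll":0,"gripper":1},{"xyz":[0,0,-0.0015],"roll":0,"gripper":1},{"xyz":[0,0,-0.002],"roll":0,"gripper":1},{"xyz":[0,0,-0.002],"roll":0,"gripper":1}]'
```

```text
t: 4.15
position: [0.698, -0.1167, 0.0401]
eef_rot: [3.14, -0.0, 1.299]
force: [-2.4, -0.1, 12.2]
width: 0.0001
grasp_force: 6.4
```

It hit the stop: force rose to 12 N at z = 0.040. I'll raise gently.

```bash
python3 -m creep '[{"xyz":[0,0,0.005],"roll":0,"gripper":1},{"xyz":[0,0,0.01],"roll":0,"gripper":1},{"xyz":[0,0,0.015],"roll":0,"gripper":1},{"xyz":[0,0,0.02],"roll":0,"gripper":1},{"xyz":[0,0,0.025],"roll":0,"gripper":1},{"xyz":[0,0,0.03],"roll":0,"gripper":1},{"xyz":[0,0,0.036],"roll":0,"gripper":1},{"xyz":[0,0,0.055],"roll":0,"gripper":0.62},{"xyz":[0,0,0.08],"roll":0,"gripper":0.62},{"xyz":[0,0,0.11],"roll":0,"gripper":0.62},{"xyz":[0,0,0.11],"roll":0,"gripper":0.62}]'; python3 - <<'E'
from h import *
a=optics.read_camera('scene');b=optics.read_camera('side');cv2.imwrite('pics/s2.png',a);cv2.imwrite('pics/d2.png',b)
cv2.imwrite('pics/c2.png',np.hstack([cv2.resize(a[200:380,180:340],(400,450)),cv2.resize(b[130:310,260:420],(400,450))]))
E
```

```text
t: 5.07
position: [0.7002, -0.1169, 0.1548]
eef_rot: [3.133, -0.001, 1.299]
force: [1.8, -1.2, 1.0]
width: 0.0324
grasp_force: 0.0
```

View pics/c2.png

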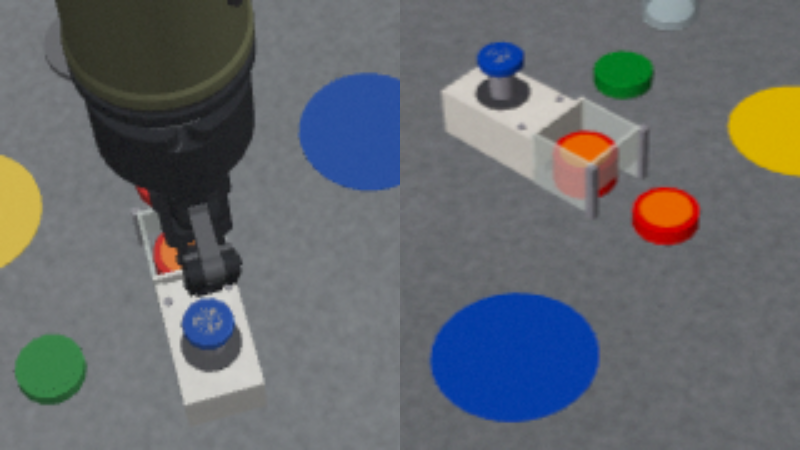

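The right crop (side view) shows one cap ejected at crop (666,215), which is about (366,216) in the full image. The plunger is back up and two caps remain in the magazine.

```bash
python3 - <<'E'
from h import *
im=cv2.imread('pics/d2.png')
e,a=blob(im,(5,150,120),(14,255,255),(352,203,382,230)); c=onz('side',e[0],.012); print(e,a,c)
m=np.array([.6027,.0678]);v=m-c[:2];L=np.linalg.norm(v);print(L,v/L,np.degrees(np.arctan2(*v[::-1])))
u=v/L
s=telemetry.observe();p=s['position'];print(p,s['eef_rot'],s['width'])
print('start',c[:2]-.06*u,'yaw wanted', np.arctan2(*u[::-1]),'end',m-u*.016)
E
```

```text
((365.9900817871094, 213.07313537597656), (14.679917335510254, 21.801986694335938), 91.71735382080078) 233.0 [ 0.56157562 -0.0745358   0.012     ]
0.14815766454488197 [0.27757173 0.96070491] 73.8846685977412
[ 0.69807004 -0.1162855   0.14995754] [ 3.13905047e+00 -5.18897005e-04  1.29883742e+00] 0.03207589652655074
start [ 0.54492132 -0.13217809] yaw wanted 1.2895307337754458 end [0.59825885 0.05242872]
```

```bash
python3 -m creep '[{"xyz":[-0.025,-0.003,0],"roll":-0.01,"gripper":0.68},{"xyz":[-0.05,-0.006,0],"roll":-0.01,"gripper":0.68},{"xyz":[-0.075,-0.008,0],"roll":-0.01,"gripper":0.68},{"xyz":[-0.1,-0.01,0],"roll":-0.01,"gripper":0.68},{"xyz":[-0.13,-0.013,0],"roll":-0.01,"gripper":0.68},{"xyz":[-0.154,-0.017,0],"roll":-0.01,"gripper":0.68},{"xyz":[-0.154,-0.017,-0.02],"roll":-0.01,"gripper":0.68},{"xyz":[-0.154,-0.017,-0.05],"roll":-0.01,"gripper":0.68},{"xyz":[-0.154,-0.017,-0.08],"roll":-0.01,"gripper":0.68},{"xyz":[-0.154,-0.017,-0.11],"roll":-0.01,"gripper":0.68},{"xyz":[-0.154,-0.017,-0.11],"roll":-0.01,"gripper":0.68},{"xyz":[-0.154,-0.017,-0.11],"roll":-0.01,"gripper":0.68}]'; python3 - <<'E'
from h import *
b=optics.read_camera('side');cv2.imwrite('pics/d3.png',b);cv2.imwrite('pics/c3.png',cv2.resize(b[130:310,260:480],(800,654))[:600])
E
```

```text
t: 6.17
position: [0.5416, -0.1328, 0.0366]
eef_rot: [-3.136, 0.0, 1.289]
force: [-0.2, -0.8, 0.3]
width: 0.0274
grasp_force: 0.0
```

View pics/c3.png

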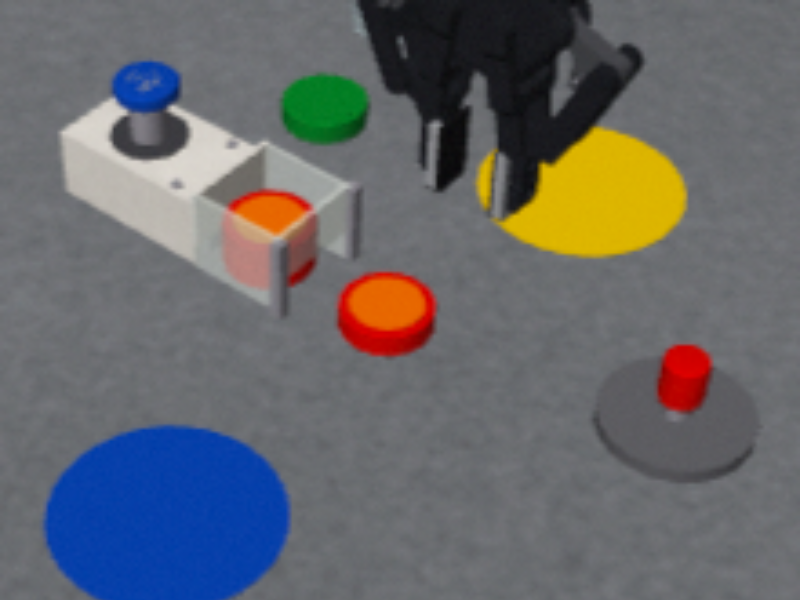

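The crop shows the fingers behind the cap at (475,190), lined up with it at (387,310) and the mat at (168,515), and clear of the posts. I'll lower to about 6 mm.

```bash
python3 -m creep '[{"xyz":[0,0,-0.01],"roll":0,"gripper":0.68},{"xyz":[0,0,-0.02],"roll":0,"gripper":0.68},{"xyz":[0,0,-0.03],"roll":0,"gripper":0.68},{"xyz":[0,0,-0.034],"roll":0,"gripper":0.68},{"xyz":[0,0,-0.034],"roll":0,"gripper":0.68},{"xyz":[0,0,-0.034],"roll":0,"gripper":0.68}]'
```

```text
t: 6.72
position: [0.5433, -0.1332, 0.004]
eef_rot: [-3.141, 0.0, 1.289]
force: [-0.7, 0.1, 0.5]
width: 0.0271
grasp_force: 0.0
```

```bash
python3 -m creep '[{"xyz":[0.002,0.006,0.001],"roll":0,"gripper":0.68},{"xyz":[0.004,0.013,0.001],"roll":0,"gripper":0.68},{"xyz":[0.006,0.02,0.001],"roll":0,"gripper":0.68},{"xyz":[0.008,0.026,0.001],"roll":0,"gripper":0.68},{"xyz":[0.01,0.032,0.001],"roll":0,"gripper":0.68},{"xyz":[0.0115,0.039,0.001],"roll":0,"gripper":0.68},{"xyz":[0.0135,0.046,0.001],"roll":0,"gripper":0.68},{"xyz":[0.0155,0.053,0.001],"roll":0,"gripper":0.68},{"xyz":[0.018,0.061,0.001],"roll":0,"gripper":0.68},{"xyz":[0.0205,0.069,0.001],"roll":0,"gripper":0.68},{"xyz":[0.023,0.077,0.001],"roll":0,"gripper":0.68},{"xyz":[0.025,0.085,0.001],"roll":0,"gripper":0.68}]'; python3 - <<'E'
from h import *
b=optics.read_camera('side');cv2.imwrite('pics/d4.png',b)
e,a=blob(b,(5,150,120),(14,255,255),(300,205,385,300)); print(e,a,onz('side',e[0],.012),telemetry.observe()['position'])
E
```

```text
t: 7.72
position: [0.5688, -0.0473, 0.0053]
eef_rot: [3.142, -0.0, 1.289]
force: [-0.2, -0.5, 1.0]
width: 0.0272
grasp_force: 0.2
((344.27740478515625, 232.45401000976562), (15.957709312438965, 22.658287048339844), 90.68794250488281) 264.0 [ 0.57666436 -0.01978186  0.012     ] [ 0.56923983 -0.04496677  0.00517598]
```

The cap is tracking in the cradle. Remaining distance is about (0.026, 0.087).

```bash
python3 -m creep '[{"xyz":[0.0025,0.008,0],"roll":0,"gripper":0.68},{"xyz":[0.005,0.017,0],"roll":0,"gripper":0.68},{"xyz":[0.0075,0.026,0],"roll":0,"gripper":0.68},{"xyz":[0.0105,0.035,0],"roll":0,"gripper":0.68},{"xyz":[0.013,0.044,0],"roll":0,"gripper":0.68},{"xyz":[0.016,0.053,0],"roll":0,"gripper":0.68},{"xyz":[0.0185,0.062,0],"roll":0,"gripper":0.68},{"xyz":[0.021,0.07,0],"roll":0,"gripper":0.68},{"xyz":[0.023,0.077,0],"roll":0,"gripper":0.68},{"xyz":[0.0245,0.082,0],"roll":0,"gripper":0.68},{"xyz":[0.0255,0.085,0],"roll":0,"gripper":0.68},{"xyz":[0.0255,0.085,0],"roll":0,"gripper":0.68}]'
```

```text
t: 8.77
position: [0.5942, 0.0377, 0.0053]
eef_rot: [3.142, -0.0, 1.29]
force: [0.5, 0.1, 0.2]
width: 0.0273
grasp_force: 0.0
```

```bash
python3 -m creep '[{"xyz":[-0.003,-0.01,0],"roll":0,"gripper":0.68},{"xyz":[-0.006,-0.02,0],"roll":0,"gripper":0.68},{"xyz":[-0.009,-0.03,0],"roll":0,"gripper":0.68},{"xyz":[-0.009,-0.03,0.02],"roll":0,"gripper":0.68},{"xyz":[-0.009,-0.03,0.05],"roll":0,"gripper":0.68},{"xyz":[-0.009,-0.03,0.08],"roll":0,"gripper":0.68},{"xyz":[-0.009,-0.03,0.11],"roll":0,"gripper":0.68},{"xyz":[-0.009,-0.03,0.15],"roll":0,"gripper":0.68},{"xyz":[-0.009,-0.03,0.18],"roll":0,"gripper":0.68},{"xyz":[-0.009,-0.03,0.18],"roll":0,"gripper":0.68}]'; python3 - <<'E'
from h import *
b=optics.read_camera('side');cv2.imwrite('pics/d5.png',b)
e,a=blob(b,(5,150,120),(14,255,255),(260,235,350,305)); m,_=blob(b,(105,120,60),(125,255,255),(260,235,350,305))
print(onz('side',e[0],.012),onz('side',m[0],0))
E
```

```text
t: 9.6
position: [0.5877, 0.004, 0.1919]
eef_rot: [3.132, -0.003, 1.286]
force: [0.2, -1.0, -0.2]
width: 0.0273
grasp_force: 0.0
[0.60194053 0.06586326 0.012     ] [0.60135024 0.06868342 0.        ]
```

View pics/d5.png

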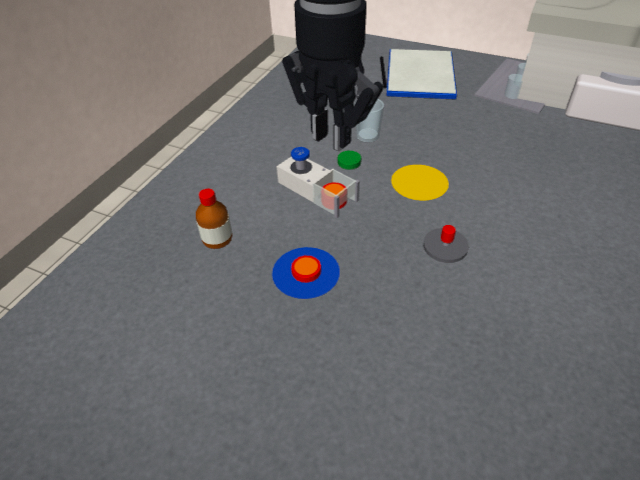

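The cap is at (306,268), centred on the blue mat to within about 3 mm. Nothing else has moved, the plunger is up and the arm is clear.

```bash
python3 -c "
from cell import r; print(r.hand_in())"
```

```text
the job is handed in; nothing more can be done
None
```

The job is handed in: one cap was ejected and pushed, without lifting, to within about 3 mm of the blue mat's centre, the plunger is back up, two caps remain in the dispenser, and the bottle, beaker and lid look undisturbed.

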